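Punch the marked spot on a pivot bracket

TASK

Slide the dark pivot bracket along the bed of the hand punch press, without lifting it off the bed, until the centre of the white ring marked on it sits right under the punch tip. Then push the press's round palm knob down until the tip meets the bracket inside the ring, and let it spring back up, leaving the bracket there. Punch nowhere else on the bracket, and do not disturb the other loose things on the table.

Things in the scene. Friction and masses are not known exactly. Their poses are not given: they have to be found in the camera images.
- press: Grey hand punch press, fixed. Origin on the table straight below the punch tip; z up. Its steel bed spans x -135 to 135, y -190 to 300 mm, top 12 mm above the table. The column (75 x 60) stands at y = -150; from it the head (42 mm wide in x) reaches over the bed to y = 30, underside 85 and top 127 mm above the table. The bed is open on the +y side.
- ram (a joint): Travel in m of the sprung punch ram straight down: 0 up at rest, the tip meets the bracket's plate at 0.020, hard stop at 0.028. A spring returns it: about 2.5 N to start, about 7 N at 0.020; a push of 12 to 20 N brings the tip firmly onto the plate.
- punch_tip (a point): The pointed lower end of the ram (3 mm across), 40 mm above the table (20 mm above the bracket's plate) when up; it moves with the ram.
- palm_top (a point): Centre of the flat top of the round black palm knob (48 mm across) on the upper end of the ram, straight above the punch tip and 185 mm above the table when up; push it straight down. The knob's rim is 13 mm deep.
- bracket: Loose dark pivot bracket, about 0.45 kg, lying on the bed: a flat plate 90 (x) by 190 (y) by 8 mm with an upright lug. Origin at the centre of its underside, z up. The end with the ring is its -y end, towards the press head; there is also a white cross mark, which is not to be punched.
- mark (a point): Centre of the white marked ring (12 mm inside, 18 mm outside diameter) on the plate's top, at (12, -65, 8) mm in the bracket's frame.
- lug (a point): Grip point in the upright lug of the bracket, at (0, 55, 40) mm in its frame, so 32 mm above the plate's top: the lug is 10 mm thick in the bracket's x and 54 mm long in its y, with a rounded top 65 mm above the bracket's underside. Pinch it across its thickness from above.
- puck: Bystander: black rubber disc, 48 mm across, 32 mm high, standing on the bed beside the head; origin at the centre of its underside.
- brush: Bystander: red-handled paint brush lying on the table; origin on its underside.
- hammer: Bystander: hammer lying on the table; origin on its underside.
- caliper: Bystander: steel caliper 190 mm long lying on the table; origin on its underside.
- tin: Bystander: open tin, 80 mm across, 60 mm high; origin at the centre of its underside.
- oil: Bystander: grey oil bottle, 50 mm across, 130 mm high; origin at the centre of its underside.
Mind the look-alikes: they are no part of the job. Of the things shaped like the bracket, the dark steel one is meant.

How it is judged (in metres and radians):
On the way, in this order (a step that is already met when the one before it is completed fails the run):
1. the ring's centre is within 5 mm of straight under the punch tip, the bracket flat and at rest on the bed, the ram still up (horizontal distance between mark and punch_tip below 0.005 m and linear speed of bracket below 0.01 m/s and angle between bracket's own z axis and vertical below 0.03 rad and value of joint ram below 0.004 m), for 0.2 s.
2. the ram is pushed down until the tip meets the plate (0.019 m or more), the ring's centre within 5 mm of the tip (value of joint ram above 0.0188 m and horizontal distance between mark and punch_tip below 0.005 m), for 0.05 s.
At the end, for the whole second after the job is handed in: The ring's centre is within 5 mm (horizontally) of the punch tip, the ram is back up (within 4 mm), and the bracket lies flat (within 0.03 rad) and at rest on the bed (all of step 1 and height (world z) of bracket below 0.015 m); the robot touches nothing.
It fails at once if the punch is brought down more than 12 mm with the tip more than 7 mm from the ring's centre (value of joint ram above 0.012 m and horizontal distance between mark and punch_tip above 0.007 m).
It fails at once if the bracket is lifted more than 15 mm off the bed or falls off it (height (world z) of bracket above 0.027 m or height (world z) of bracket below 0.006 m).
It fails at once if a bystander is moved more than 30 mm (distance of any of puck, brush, hammer, caliper, tin, oil from where it was at the start of the episode above 0.03 m).
It also fails if it takes over 38 s, if anything falls off the work surface, if the arm or the gripper's body presses on something with over 40 N, if the wrist force passes 120 N, or if a joint passes its speed limit or range.

ROBOT

A 7-joint arm with a two-finger parallel gripper is mounted at the origin on the work surface. World frame = base frame: x ahead of the robot, y to its left, z up, the work surface at z = 0. Lengths are in mm, angles in degrees, forces in N, time in s.
With the tool pointing down it reaches from about 400 to 925 mm from the base axis. Payload 4.1 kg.
Tool frame: the origin (TCP) lies on the centre line of the jaws, within the pads' length; the fingertips stand 14 mm ahead of it and the grasp point (between the pads) lies 5 mm behind it; z points along the fingers, y is the line along which they close (so a half turn about z gives the same grasp; the last joint's range is limited). The gripper opens to 85 mm and grips with 20 to 120 N. Pads are 22 mm wide; open, the fingers measure 114 mm over their backs; the gripper's body (76 mm by 85 mm) begins 54 mm behind the grasp point. The pads swing forward as they close: fully open they stand 13 mm farther back than shut.
Start: joints at [57.869, 22.827, 2.584, 88.041, -1.071, 69.15, -2.905], TCP at [289.654, -581.93, 245.347] pointing down, gripper open.
Joint ranges: [-161.44, 161.44], [-28.35, 127.94], [-78.24, 83.42], [0, 140.83], [-78.03, 258.03], [13.02, 114.36], [-168.23, 168.23]. Speed limits (degrees/s): [147.25, 147.25, 180, 180, 180, 180, 180].

INTERFACE

Orientations are given as a 3x3 rotation matrix whose columns are the frame's x, y, z axes.
In Python, from workcell import robot gives the robot as it stands. The module is installed in compiled form; this text tells all that it offers.
- The arm moves only by the tool drive_tool, never from a script. Its argument "targets" is a list of rows, each an object of numbers: "x", "y", "z": the shift along the tool's x, y, z in units of 0.04 m (1.0 is 0.04 m); "twist": the turn about the tool's z in units of pi/2 rad (1.0 is pi/2 rad). In form: [{"x": .., "y": .., "z": .., "twist": ..}, ...]. A call has 1 to 10 rows; each row shifts and turns the commanded pose from where the row before left it, along the tool's axes as they then stand; what a row does not reach is not made up. A row lasts 1/8 s, in which the tool goes at most 62.5 mm and 10.7 degrees, less where a joint would pass 70% of its speed; a pose out of reach is approached as far as the arm can. A call with a number of a shift or a turn outside -1 to 1 is refused whole. A call with a gripper value outside its range is refused whole. "grip" is the closure, from 0 (fully open) to 1 (shut), set as the call begins (left out, the last holds). The fingers move at their own pace and stop on an object; "newtons" is the grip in N (left out, the last holds). Time passes only in rows, so rows that do not move let the fingers close. It gives the time, the measured TCP pose, the force, the opening and the grip force at its end, in the units of the state.
- robot.sense(): the state, without advancing time (a new reading comes with each control period).
- robot.read_camera(name): name is "scene" or "top" or "wrist"; returns a dict with "img" (420x560x3 uint8, red, green, blue), "depth" (420x560 float32, mm along the optical axis (not along the pixel's ray), 0 where there is no reading), "camera_matrix" (3x3 intrinsics, pixels), "D" ([k1, k2, p1, p2, k3] as OpenCV has them; the pictures are not rectified), "R" (3x3) and "t" (3): a world point X has camera coordinates R X + t; the wrist camera has in their place "hand_eye" (4x4, takes a point from camera to tool coordinates, whose origin is the TCP and whose axes are the flange's). Camera axes: x right, y down, z forward; pixel columns grow to the right and rows downward; lengths in mm; the calibration is good to about 2 mm. A picture is of the moment at which its call begins: read the wrist's pose just before it.
- robot.finish_job(): hands the job in; it is judged then, once.
Trained networks look in the newest picture that a camera, given by its name, has taken for a name from the list of things; names that differ only in an ending like _2 or _b are one class to them, and where a whole thing is asked for, a point or a joint stands for the part that bears it (a point fixed in the world has none). Each returns a list of dicts, best first, with "p" (0 to 1); they miss things now and then, are a little off and sometimes report something else, mostly with a low value. They report only what shows in the picture. A call takes as long as a camera call. They do not tell look-alikes from the thing itself.
- robot.recognise(camera, name): "box" ([centre column, centre row, width, height] in pixels, round what is visible of it).
- robot.silhouettes(camera, name): "region" (420x560 bool, what is visible of it) and "box" ([centre column, centre row, width, height] in pixels, round what is visible of it).
The state is a dict: "t": time; "joint_positions": joint angles; "joint_vel": joint speeds; "joint_efforts": joint torques, N m; "ee_pos": TCP position; "eef_rot": TCP orientation; "ft_force": force on the tool from outside, world axes, zero at the start; "ft_torque": the same for the moment, N m; "opening": finger opening in mm; "finger_force": force on a finger pad.
Only numpy, scipy, OpenCV 4.12 (cv2) and the standard library are available. Lean on these libraries where they do the work, as an engineer would, in place of code of your own. Each camera call takes 0.05 s, during which the arm holds its last target. There are 200 camera calls.

## Working session

There is one attempt and no reset: what is moved stays moved. The work goes in short steps, Python scripts to look and compute and a tool call to move; the robot and the scene stay as the last step left them, time stands still between calls to the robot, and variables do not carry over. Pictures are saved under pics/ and viewed, at most 10 in all, crops included, and the job is handed in when it is done.

Besides the shell and the picture viewer there is one more tool, called after ">>>" as name(argument=value, ...), one argument or row to a line, values as JSON. drive_tool: Moves the arm, as the interface text tells. Shifts and turns lie within -1 to 1; 1 stands for 0.04 m of shift or pi/2 rad of turn. Its arguments: {"type":"object","properties":{"targets":{"type":"array","items":{"type":"object","properties":{"x":{"type":"number"},"y":{"type":"number"},"z":{"type":"number"},"twist":{"type":"number"}}}},"grip":{"type":"number"},"newtons":{"type":"number"}},"required":["targets"]}

```bash
mkdir -p pics
cat > h.py <<'E'
import numpy as np, cv2
from workcell import robot
def cam(name):
    s=robot.sense(); c=robot.read_camera(name)
    if 'R' in c: R=np.array(c['R']);t=np.array(c['t']); 
    else:
        H=np.array(c['hand_eye']);Rt=np.array(s['eef_rot']);p=np.array(s['ee_pos'])
        Rw=Rt@H[:3,:3]; tw=Rt@H[:3,3]+p; R=Rw.T; t=-R@tw
    c['Rw']=R;c['tw']=t.reshape(3);c['K']=np.array(c['camera_matrix'],float);c['D']=np.array(c['D'],float)
    return c
def ray(c,uv):
    n=cv2.undistortPoints(np.array(uv,float).reshape(-1,1,2),c['K'],c['D']).reshape(-1,2)
    return np.c_[n,np.ones(len(n))]
def at_depth(c,uv):
    uv=np.array(uv,float).reshape(-1,2); d=c['depth'][uv[:,1].round().astype(int),uv[:,0].round().astype(int)]
    return (ray(c,uv)*d[:,None]-c['tw'])@c['Rw']
def at_z(c,uv,z):
    r=ray(c,uv)@c['Rw']; o=-c['Rw'].T@c['tw']
    return o+r*((z-o[2])/r[:,2])[:,None]
def cloud(c):
    v,u=np.mgrid[0:420,0:560]; uv=np.c_[u.ravel(),v.ravel()]
    return at_depth(c,uv).reshape(420,560,3)
def proj(c,X):
    return cv2.projectPoints(np.array(X,float).reshape(-1,3),cv2.Rodrigues(c['Rw'])[0],c['tw'],c['K'],c['D'])[0].reshape(-1,2)
def save(c,f): cv2.imwrite('pics/'+f,c['img'][:,:,::-1])
E
python3 - <<'E'
from h import *
s=robot.sense();print(s['t'],s['ee_pos'],np.round(s['eef_rot'],3).tolist(),s['opening'])
ims=[]
for n in ['scene','top']:
    c=cam(n);ims.append(c['img'])
    for k in ['press','bracket','palm_top','mark','puck','lug','punch_tip']:
        for r in robot.silhouettes(n,k)[:3]:
            m=r['region']; P=cloud(c)[m&(c['depth']>0)]
            print(n,k,round(r['p'],2),np.round(r['box']),np.round(np.median(P,0)) if len(P) else '', np.round(np.percentile(P,[2,98],axis=0)).tolist() if len(P) else '')
    save(c,n+'1.png')
E
```

```text
0.0 [ 289.363162   -581.34913056  244.25689175] [[0.895, 0.446, -0.001], [0.446, -0.895, 0.002], [-0.0, -0.002, -1.0]] 85.45326446709674
scene press 0.75 [275. 271. 163. 154.] [601. -45.  12.] [[430.0, -227.0, 4.0], [705.0, 249.0, 177.0]]
scene press 0.3 [387. 207.  54.  60.] [632. 442.  23.] [[531.0, 407.0, 5.0], [781.0, 506.0, 30.0]]
scene bracket 0.8 [304. 233.  54.  49.] [541. 136.  20.] [[489.0, 48.0, 13.0], [592.0, 231.0, 71.0]]
scene bracket 0.74 [299. 164.  52.  26.] [294. 346.   8.] [[205.0, 269.0, -2.0], [374.0, 425.0, 60.0]]
scene bracket 0.71 [401. 153.  53.  26.] [511. 662.   8.] [[431.0, 592.0, 0.0], [591.0, 754.0, 59.0]]
scene palm_top 0.53 [268. 249.  15.  18.] [573. -44. 183.] [[550.0, -62.0, 135.0], [591.0, -24.0, 189.0]]
scene mark 0.83 [304. 237.  51.  50.] [541. 138.  20.] [[485.0, 50.0, 12.0], [592.0, 230.0, 71.0]]
scene mark 0.83 [398. 153.  51.  25.] [508. 663.   8.] [[430.0, 589.0, 1.0], [591.0, 754.0, 60.0]]
scene mark 0.59 [298. 162.  50.  23.] [293. 347.   8.] [[206.0, 270.0, 2.0], [377.0, 410.0, 58.0]]
scene puck 0.5 [223. 274.  15.  17.] [ 484. -154.   4
[... 1150 characters left out ...]
.0, 59.0]]
top mark 0.77 [284. 196.  52.  34.] [536. 139.  20.] [[492.0, 52.0, 13.0], [590.0, 225.0, 70.0]]
top mark 0.65 [227. 265.  51.  56.] [289. 346.   7.] [[208.0, 271.0, 0.0], [373.0, 420.0, 58.0]]
top puck 0.66 [366. 208.  16.   9.] [ 477. -148.   43.] [[458.0, -172.0, 25.0], [501.0, -126.0, 51.0]]
top lug 0.7 [141. 207.  53.  52.] [507. 670.   7.] [[425.0, 591.0, -1.0], [591.0, 753.0, 59.0]]
top lug 0.68 [283. 197.  56.  33.] [538. 139.  19.] [[489.0, 50.0, 11.0], [591.0, 231.0, 70.0]]
top lug 0.56 [228. 266.  46.  53.] [289. 345.   7.] [[208.0, 274.0, 0.0], [373.0, 418.0, 58.0]]
top punch_tip 0.53 [335. 175.  18.  12.] [567. -41. 184.] [[546.0, -65.0, 128.0], [591.0, -22.0, 188.0]]
```

Run:
```python
import cv2,numpy as np
a=cv2.imread('pics/top1.png')[130:260,220:420];b=cv2.imread('pics/scene1.png')[180:360,180:380]
cv2.imwrite('pics/v1.png',np.hstack([cv2.resize(a,None,fx=2,fy=2.2) if 0 else cv2.resize(a,(400,260)),cv2.resize(b,(400,360))[:260]]) if 0 else np.vstack([cv2.resize(a,(780,300),interpolation=cv2.INTER_CUBIC) if 0 else cv2.resize(a,(460,299),interpolation=cv2.INTER_CUBIC),cv2.resize(b[:130],(460,299),interpolation=cv2.INTER_CUBIC)]))
```

```text
(no output)
```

View pics/v1.png

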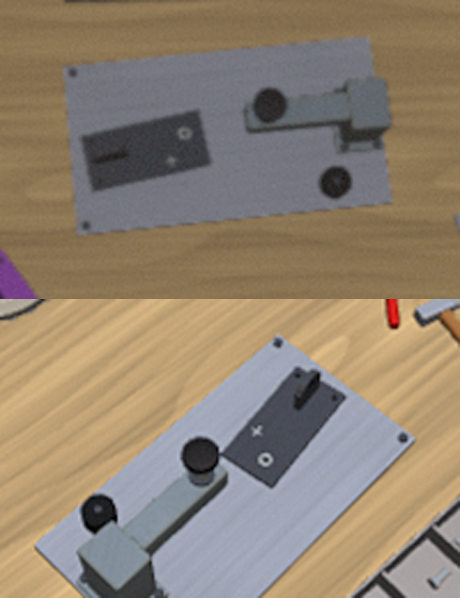

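The picture shows the dark bracket on the bed with the lug at its far end (crop 110,155), ring at (184,132), cross at (171,162). The head and knob are at (270,104) and the puck at (335,182), all in the top half of the picture. Next I'll fit rough poses.

```bash
cat >> h.py <<'E'
def rect(P):
    (c,s,a)=cv2.minAreaRect(P[:,:2].astype(np.float32)); return np.round(c,1),np.round(s,1),round(a,1)
def fit(c,n):
    m=max([r for r in robot.silhouettes(n,'bracket')],key=lambda r:r['p'] if abs(np.median(cloud(c)[r['region']],0)[1]-60)<150 else 0)['region']
    return m
E
python3 - <<'E'
from h import *
for n in ['top','scene']:
    c=cam(n);P=cloud(c);g=c['img'].mean(2)
    near=(abs(P[...,0]-565)<170)&(abs(P[...,1]-10)<300)&(c['depth']>0)
    bed=near&(P[...,2]>7)&(P[...,2]<28)&(c['img'].std(2)<22)
    bed=cv2.morphologyEx(bed.astype(np.uint8),cv2.MORPH_OPEN,np.ones((3,3)))>0
    print(n,'bed',rect(P[bed]))
    m=fit(c,n);q=m&(P[...,2]>14)&(P[...,2]<27);print('br',rect(P[q]),P[q].mean(0).round(1))
    l=near&m&(P[...,2]>50);print('lug',rect(P[l]),P[l].mean(0).round(1))
    w=m&(g>130);k,lab,st,ce=cv2.connectedComponentsWithStats(w.astype(np.uint8));
    for i in range(1,k): print(st[i],at_z(c,ce[i],20).round(1))
    d=(P[...,2]>178)&near; print('palm',P[d].mean(0).round(1),rect(P[d]))
E
```

```text
top bed (array([564.9,  12.8]), array([271.7, 488.9]), 4.4)
br (array([539.9, 139.4]), array([ 91.6, 185.9]), 11.5) [539.4 136.1  19.3]
lug (array([528.3, 193.5]), array([11.8, 49.9]), 11.5) [527.6 192.9  68.4]
palm [568.3 -39.7 183.5] (array([567.9, -40.7]), array([45.6, 45.5]), 86.7)
scene bed (array([565.2,  14. ]), array([272.2, 492.2]), 4.6)
br (array([538.4, 139.3]), array([ 89.7, 191.8]), 10.8) [542.  132.5  19.8]
lug (array([529.9, 186.3]), array([10.7, 44.5]), 10.1) [531.3 186.1  66.9]
[305 210   3   3   3] [[480.2 209.2  20. ]]
[313 211   1   1   1] [[496.2 227.2  20. ]]
[290 235   3   4   8] [[523.4 100.8  20. ]]
[292 247   6   6  22] [[565.7  77.5  20. ]]
palm [569.9 -41.4 183.9] (array([569.4, -41.1]), array([45.4, 46.9]), 65.1)
```

>>> drive_tool(
  targets=[
    {"twist":-0.118},
    {"twist":-0.118},
    {"twist":-0.118},
    {"twist":-0.118},
    {"twist":-0.118},
    {"twist":-0.118},
    {"twist":-0.118},
  ],
  grip=0,
)

```text
schema error: expected keys x, y, z, twist
```

>>> drive_tool(
  targets=[
    {"x":0.98,"y":0.54},
    {"x":0.98,"y":0.54},
    {"x":0.98,"y":0.54},
    {"x":0.98,"y":0.54},
    {"x":0.98,"y":0.54},
    {"x":0.98,"y":0.54},
    {"x":0.98,"y":0.54},
    {"x":0.98,"y":0.54},
  ],
)

```text
schema error: expected keys x, y, z, twist
```

>>> drive_tool(
  targets=[
    {"x":0,"y":0,"z":0,"twist":-0.118},
    {"x":0,"y":0,"z":0,"twist":-0.118},
    {"x":0,"y":0,"z":0,"twist":-0.118},
    {"x":0,"y":0,"z":0,"twist":-0.118},
    {"x":0,"y":0,"z":0,"twist":-0.118},
    {"x":0,"y":0,"z":0,"twist":-0.118},
    {"x":0,"y":0,"z":0,"twist":-0.118},
  ],
  grip=0,
)

```text
t: 1.88
ee_pos: [289.6, -582.0, 245.4]
eef_rot: [[-0.193, 0.981, 0.0], [0.981, 0.193, -0.0], [-0.0, 0.0, -1.0]]
ft_force: [-0.7, 1.0, -0.3]
opening: 85.3
finger_force: 0.0
```

>>> drive_tool(
  targets=[
    {"x":0.98,"y":0.54,"z":0,"twist":0},
    {"x":0.98,"y":0.54,"z":0,"twist":0},
    {"x":0.98,"y":0.54,"z":0,"twist":0},
    {"x":0.98,"y":0.54,"z":0,"twist":0},
    {"x":0.98,"y":0.54,"z":0,"twist":0},
    {"x":0.98,"y":0.54,"z":0,"twist":0},
    {"x":0.98,"y":0.54,"z":0,"twist":0},
    {"x":0.98,"y":0.54,"z":0,"twist":0},
    {"x":0.98,"y":0.54,"z":0,"twist":0},
  ],
)

```text
t: 3.0
ee_pos: [414.9, -197.6, 245.6]
eef_rot: [[-0.187, 0.982, 0.001], [0.982, 0.187, -0.001], [-0.001, 0.001, -1.0]]
ft_force: [1.2, -0.2, -0.4]
opening: 85.4
finger_force: 0.0
```

>>> drive_tool(
  targets=[
    {"x":0.98,"y":0.54,"z":0,"twist":0},
    {"x":0.98,"y":0.54,"z":0,"twist":0},
    {"x":0.98,"y":0.54,"z":0,"twist":0},
    {"x":0.98,"y":0.54,"z":0,"twist":0},
    {"x":0.98,"y":0.54,"z":0,"twist":0},
    {"x":0.98,"y":0.54,"z":0,"twist":0},
    {"x":0.98,"y":0.54,"z":0,"twist":0},
  ],
)

```text
t: 3.88
ee_pos: [512.0, 100.1, 245.5]
eef_rot: [[-0.187, 0.982, 0.001], [0.982, 0.187, -0.0], [-0.001, 0.001, -1.0]]
ft_force: [0.9, -0.7, 0.6]
opening: 85.8
finger_force: 0.0
```

Run:
```python
from h import *
s=robot.sense();print(s['t'],s['ee_pos'],s['joint_positions'])
c=cam('wrist');save(c,'w1.png');print(np.array(c['hand_eye']).round(2).tolist(),c['K'].round(1).tolist())
```

```text
3.875 [512.04715085 100.07045739 245.52071795] [ 19.83520493  12.59746676 -41.0387143  104.56656981   9.0546328
  66.09824092 -13.42882825]
[[0.0, -0.95, -0.3, 77.19], [1.0, 0.0, 0.0, -0.04], [-0.0, -0.3, 0.95, -129.47], [0.0, 0.0, 0.0, 1.0]] [[333.2, 0.0, 280.7], [0.0, 333.2, 212.7], [0.0, 0.0, 1.0]]
```

View pics/w1.png

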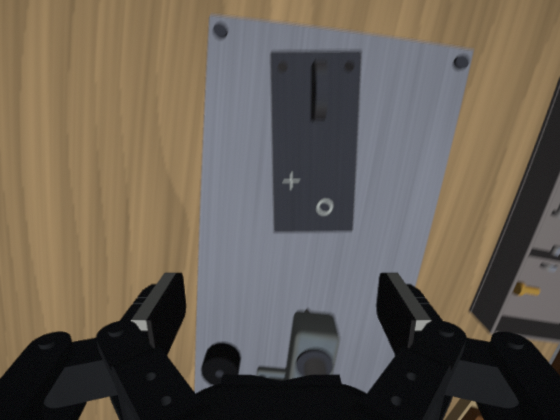

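The wrist view shows the bracket with its ring at (325,207), cross at (291,181), lug at (320,90), knob at about (316,365), and puck at (221,363).

```bash
cat > m.py <<'E'
from h import *
def measure():
    c=cam('wrist');P=cloud(c);g=c['img'].max(2).astype(int)
    # plate: points by height inside the network's region
    out={}
    rs=robot.silhouettes('wrist','bracket')
    if rs:
        m=rs[0]['region'];q=m&(P[...,2]>15)&(P[...,2]<27)
        out['plate']=rect(P[q]); out['pz']=np.median(P[q][:,2]).round(1)
        cn=cv2.minAreaRect(np.argwhere(q)[:,::-1].astype(np.float32)); out['plate_px']=rect(at_z(c,cv2.boxPoints(cn),20))
        l=m&(P[...,2]>60)&(P[...,2]<82);out['lug']=(rect(P[l]),P[l].mean(0).round(1)) if l.sum()>5 else None
        box=cv2.morphologyEx(m.astype(np.uint8),cv2.MORPH_CLOSE,np.ones((15,15)))>0
        w=box&(g>120)&(c['img'].std(2)<15);k,lab,st,ce=cv2.connectedComponentsWithStats(w.astype(np.uint8))
        for i in range(1,k):
            if st[i][4]>20: 
                e=cv2.minEnclosingCircle(np.argwhere(lab==i)[:,::-1].astype(np.float32))
                out['white%d'%i]=(st[i].tolist(),at_z(c,ce[i],20).round(1),at_z(c,e[0],20).round(1))
    d=(P[...,2]>175)&(P[...,2]<192)&(abs(P[...,0]-569)<40)&(abs(P[...,1]+41)<40)&(c['depth']>0)
    out['palm']=(rect(P[d]),int(d.sum()),P[d].mean(0).round(1)) if d.sum()>5 else None
    return c,out
E
python3 - <<'E'
from m import *
c,o=measure()
for k,v in o.items(): print(k,v)
P=cloud(c);n=(abs(P[...,0]-565)<170)&(abs(P[...,1]-10)<300)&(c['depth']>0)&(P[...,2]>8)&(P[...,2]<26)
print('bed',rect(P[n]),'bedz',np.median(P[n&(P[...,2]<15)][:,2]))
E
```

```text
plate (array([539.5, 141.3]), array([ 90.7, 189. ]), 11.4)
pz 20.9
plate_px (array([543.7, 142.5]), array([102.5, 189. ]), 11.1)
lug ((array([528.5, 194.8]), array([10.6, 54.2]), 11.3), array([528.1, 195.2,  72.4]))
white2 ([279, 183, 16, 15, 52], array([[521.4, 101.6,  20. ]]), array([[521.8, 101.8,  20. ]]))
white3 ([312, 209, 16, 15, 110], array([[564.4,  79.8,  20. ]]), array([[564.4,  79.8,  20. ]]))
palm None
bed (array([563. ,  31.2]), array([270.8, 459.9]), 4.5) bedz 12.983393754492191
```

Run:
```python
from h import *
s=robot.sense();print(s['t'],s['ee_pos'],np.round(s['eef_rot'],3).tolist())
d=np.array(s['eef_rot']).T@(np.array([528.3,195,47])-s['ee_pos']);print(d,d/40, np.degrees(np.arctan2(s['eef_rot'][1][1],s['eef_rot'][0][1])))
```

```text
4.025 [511.67441998 101.76838728 245.51059345] [[-0.192, 0.981, 0.0], [0.981, 0.192, 0.001], [0.001, 0.001, -1.0]]
[ 88.0235403   34.12826267 198.65074194] [2.20058851 0.85320657 4.96626855] 11.095317914738617
```

>>> drive_tool(
  targets=[
    {"x":0.74,"y":0.285,"z":0,"twist":0},
    {"x":0.74,"y":0.285,"z":0,"twist":0},
    {"x":0.72,"y":0.28,"z":0.4,"twist":0},
    {"x":0,"y":0,"z":0.8,"twist":0},
    {"x":0,"y":0,"z":0.8,"twist":0},
    {"x":0,"y":0,"z":0.8,"twist":0},
    {"x":0,"y":0,"z":0.8,"twist":0},
    {"x":0,"y":0,"z":0,"twist":0},
  ],
)

```text
t: 5.03
ee_pos: [526.8, 189.0, 99.0]
eef_rot: [[-0.186, 0.983, -0.005], [0.983, 0.186, -0.003], [-0.002, -0.006, -1.0]]
ft_force: [-0.4, 0.1, -0.3]
opening: 85.2
finger_force: 0.0
```

Run:
```python
from m import *
c,o=measure();save(c,'w2.png')
for k,v in o.items(): print(k,v)
s=robot.sense();print(s['t'],s['ee_pos'])
d=np.array(s['eef_rot']).T@(np.array([528.3,195,48])-s['ee_pos']);print(d,d/40)
```

```text
plate (array([537.8, 149.4]), array([ 90.6, 174.5]), 11.6)
pz 21.0
plate_px (array([537. , 149.4]), array([113.3, 176.2]), 11.0)
lug ((array([528.2, 195.7]), array([10.3, 53.8]), 11.6), array([527. , 201.7,  72.9]))
white7 ([242, 326, 24, 20, 105], array([[522.3, 101. ,  20. ]]), array([[522.3, 101. ,  20. ]]))
white8 ([292, 358, 23, 19, 197], array([[564.7,  79.3,  20. ]]), array([[565. ,  78.9,  20. ]]))
palm None
5.125 [529.0994559  190.95653211 102.01695823]
[ 4.14907334 -0.07319293 54.01481623] [ 0.10372683 -0.00182982  1.35037041]
```

View pics/w2.png

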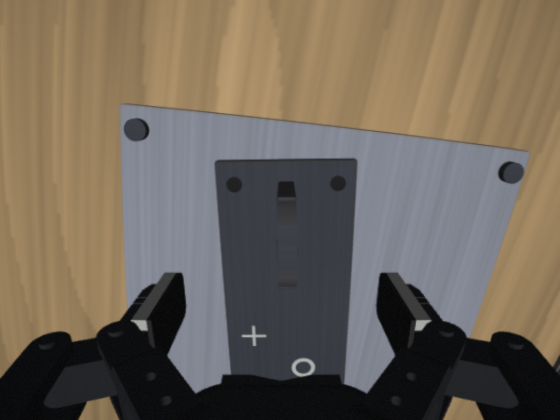

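The lug (about 288,235) sits between the open fingers with the ring at (303,367), so I'll descend and pinch.

>>> drive_tool(
  targets=[
    {"x":0.1,"y":0,"z":0.5,"twist":0},
    {"x":0,"y":0,"z":0.5,"twist":0},
    {"x":0,"y":0,"z":0.3,"twist":0},
    {"x":0,"y":0,"z":0,"twist":0},
  ],
)

```text
t: 5.62
ee_pos: [526.7, 195.2, 47.8]
eef_rot: [[-0.188, 0.982, -0.003], [0.982, 0.188, -0.001], [-0.001, -0.003, -1.0]]
ft_force: [0.4, -0.1, -0.2]
opening: 85.5
finger_force: 0.0
```

>>> drive_tool(
  targets=[
    {"x":0,"y":0,"z":0,"twist":0},
    {"x":0,"y":0,"z":0,"twist":0},
    {"x":0,"y":0,"z":0,"twist":0},
    {"x":0,"y":0,"z":0,"twist":0},
    {"x":0,"y":0,"z":0,"twist":0},
    {"x":0,"y":0,"z":0,"twist":0},
    {"x":0,"y":0,"z":0,"twist":0},
    {"x":0,"y":0,"z":0,"twist":0},
  ],
  grip=1,
  newtons=40,
)

```text
t: 6.62
ee_pos: [528.3, 195.8, 49.6]
eef_rot: [[-0.187, 0.982, 0.001], [0.982, 0.187, 0.0], [0.0, 0.001, -1.0]]
ft_force: [2.2, 0.3, 2.4]
opening: 9.7
finger_force: 40.8
```

Run:
```python
from m import *
c,o=measure();
for k,v in o.items(): print(k,v)
s=robot.sense();print(s['t'],s['ee_pos'],np.round(s['eef_rot'],3).tolist(),s['opening'],s['ft_force'])
for n in ['top','scene']:
    c=cam(n)
    for r in robot.silhouettes(n,'bracket'):
        P=cloud(c)[r['region']]
        if abs(np.median(P,0)[1]-100)<100: print(n,rect(P[(P[:,2]>14)&(P[:,2]<27)]))
```

```text
plate (array([532.2, 176.5]), array([ 90.2, 119.4]), 10.9)
pz 20.9
plate_px (array([532.1, 176.6]), array([110.3, 120.6]), 10.8)
lug ((array([527.6, 200. ]), array([35.7, 40.4]), 51.3), array([526.5, 204.5,  72.9]))
white1 ([201, 185, 24, 1, 24], array([[487.9, 230. ,  20. ]]), array([[487.9, 230. ,  20. ]]))
white2 ([302, 185, 30, 1, 30], array([[537.8, 239.5,  20. ]]), array([[537.8, 239.5,  20. ]]))
palm None
6.725 [528.31207462 195.80709313  49.59887894] [[-0.187, 0.982, 0.001], [0.982, 0.187, 0.0], [0.0, 0.001, -1.0]] 9.69671943053249 [1.71869472 0.37775658 2.6624527 ]
top (array([534.2, 137.9]), array([ 50.9, 196.1]), 29.0)
scene (array([539.2, 137.4]), array([ 88.6, 186.1]), 10.6)
```

>>> drive_tool(
  targets=[
    {"x":-0.2,"y":-0.03,"z":0,"twist":0},
    {"x":-0.3,"y":-0.05,"z":0,"twist":0},
    {"x":-0.35,"y":-0.055,"z":0,"twist":0},
    {"x":-0.4,"y":-0.06,"z":0,"twist":0},
    {"x":-0.4,"y":-0.06,"z":0,"twist":0},
    {"x":-0.4,"y":-0.06,"z":0,"twist":0},
    {"x":-0.35,"y":-0.055,"z":0,"twist":0},
    {"x":-0.3,"y":-0.05,"z":0,"twist":0},
    {"x":-0.23,"y":-0.036,"z":0,"twist":0},
    {"x":0,"y":0,"z":0,"twist":0},
  ],
)

```text
t: 8.18
ee_pos: [531.2, 78.4, 49.6]
eef_rot: [[-0.189, 0.982, -0.0], [0.982, 0.189, 0.002], [0.002, -0.0, -1.0]]
ft_force: [-0.7, 2.8, 6.0]
opening: 9.6
finger_force: 41.3
```

>>> drive_tool(
  targets=[
    {"x":0,"y":0,"z":0,"twist":0},
    {"x":0,"y":0,"z":0,"twist":0},
  ],
)

```text
t: 8.43
ee_pos: [531.2, 78.3, 49.6]
eef_rot: [[-0.189, 0.982, -0.0], [0.982, 0.189, 0.001], [0.001, -0.0, -1.0]]
ft_force: [-0.3, 2.3, 5.4]
opening: 9.5
finger_force: 41.3
```

Run:
```python
from m import *
s=robot.sense();print(s['t'],s['ee_pos'],np.round(s['eef_rot'],3).tolist(),s['opening'],s['ft_force'])
c=cam('scene');save(c,'s2.png');P=cloud(c)
for r in robot.silhouettes('scene','bracket'):
    q=P[r['region']]
    if abs(np.median(q,0)[1]-30)<80: print(rect(q[(q[:,2]>14)&(q[:,2]<27)]))
i=c['img'][180:360,180:400,::-1];cv2.imwrite('pics/s2c.png',cv2.resize(i,None,fx=3,fy=3,interpolation=cv2.INTER_CUBIC))
print(proj(c,[[569.3,-41.2,20],[569.3,-41.2,40]])*1)
```

```text
8.425 [531.18319862  78.31311466  49.60492843] [[-0.189, 0.982, -0.0], [0.982, 0.189, 0.001], [0.001, -0.0, -1.0]] 9.455434699252706 [-0.31396062  2.27313651  5.40701941]
(array([543.5,  21.4]), array([ 88.6, 193.9]), 11.5)
[[267.7230117  272.2686149 ]
 [267.56846571 269.40972136]]
```

View pics/s2c.png

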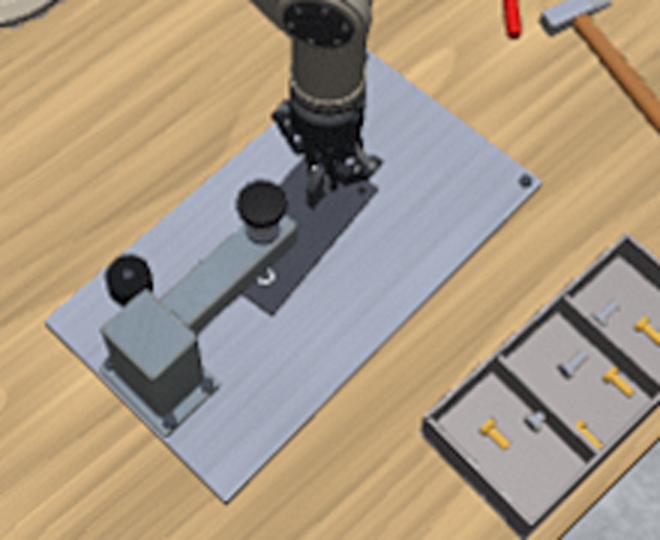

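Bracket slid along the bed. The ring shows half hidden under the head at crop (266,277), which matches the projected target. I'll release, rise, and check with the wrist camera under the head.

>>> drive_tool(
  targets=[
    {"x":0,"y":0,"z":0,"twist":0},
    {"x":0,"y":0,"z":0,"twist":0},
    {"x":0,"y":0,"z":0,"twist":0},
    {"x":0,"y":0,"z":0,"twist":0},
    {"x":0,"y":0,"z":0,"twist":0},
  ],
  grip=0,
)

```text
t: 9.15
ee_pos: [531.7, 77.0, 49.2]
eef_rot: [[-0.187, 0.982, -0.0], [0.982, 0.187, -0.0], [-0.0, -0.0, -1.0]]
ft_force: [0.4, 0.2, -0.5]
opening: 85.3
finger_force: 0.0
```

>>> drive_tool(
  targets=[
    {"x":0,"y":0,"z":-0.4,"twist":0},
    {"x":0,"y":0,"z":-0.6,"twist":0},
    {"x":0,"y":0,"z":-0.8,"twist":0},
    {"x":0,"y":0,"z":-0.7,"twist":0},
    {"x":0,"y":0,"z":-0.5,"twist":0},
    {"x":0,"y":0,"z":0,"twist":0},
    {"x":0,"y":0,"z":0,"twist":0},
  ],
)

```text
t: 10.02
ee_pos: [531.3, 76.9, 169.0]
eef_rot: [[-0.187, 0.982, -0.001], [0.982, 0.187, -0.0], [-0.0, -0.001, -1.0]]
ft_force: [-0.0, 0.2, -1.0]
opening: 85.7
finger_force: 0.0
```

Run:
```python
from m import *
c,o=measure();save(c,'w3.png')
for k,v in o.items(): print(k,v)
s=robot.sense();print(s['t'],s['ee_pos'])
print(proj(c,[[568.5,-38.9,40],[568.5,-38.9,20],[569.3,-41.2,40],[569.3,-41.2,20]]).round(1).tolist())
cv2.imwrite('pics/w3c.png',cv2.resize(c['img'][280:400,200:360,::-1],None,fx=5,fy=5,interpolation=cv2.INTER_CUBIC))
```

```text
plate (array([541.7,  23.9]), array([ 90.6, 190.8]), 11.2)
pz 21.0
plate_px (array([541.2,  24. ]), array([108.3, 190.4]), 10.9)
lug ((array([531.2,  78.3]), array([10.2, 53. ]), 10.8), array([530.2,  82.7,  72.8]))
white5 ([246, 284, 19, 17, 75], array([[524.1, -16.6,  20. ]]), array([[524.3, -16.5,  20. ]]))
white6 ([285, 312, 18, 15, 131], array([[566.4, -38.6,  20. ]]), array([[566.4, -38.7,  20. ]]))
palm None
10.125 [531.03434961  76.94502221 168.3680923 ]
[[296.6, 332.5], [295.7, 319.5], [297.0, 334.7], [296.1, 321.6]]
```

View pics/w3c.png

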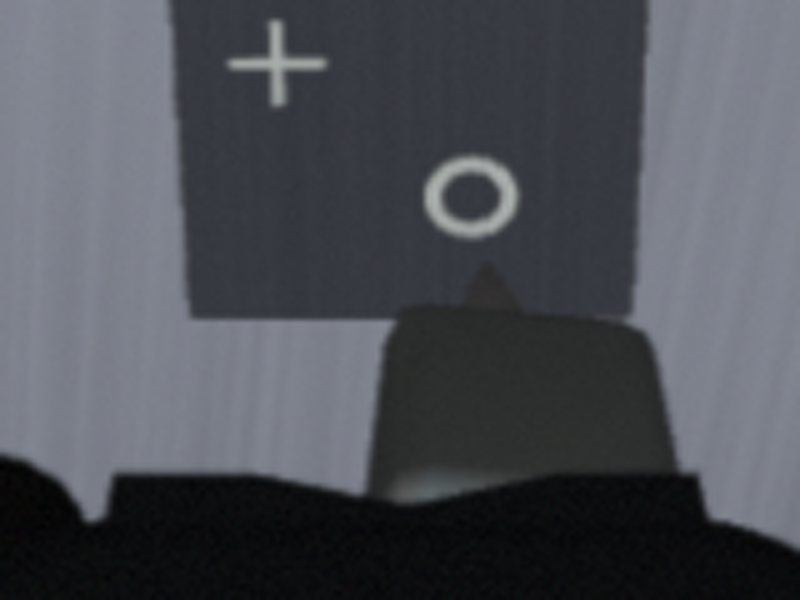

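The ring centre is at crop (471,197) and the tip at (487,262), which is about pixel (294.0,319.2) against (297.2,332.2).

Run:
```python
from m import *
c=cam('wrist');a=at_z(c,[[297.2,332.9],[297.2,331.9]],41);b=at_z(c,[[293.9,319.0]],21)
print(a.round(1),b.round(1),(a-b).round(1))
s=robot.sense();R=np.array(s['eef_rot']);print(s['t'],((a-b)@R).round(2), R.round(3).tolist())
```

```text
[[568.3 -37.9  41. ]
 [568.1 -36.9  41. ]] [[565.9 -37.4  21. ]] [[ 2.5 -0.5 20. ]
 [ 2.3  0.6 20. ]]
10.175 [[ -0.95   2.3  -20.  ]
 [  0.15   2.28 -20.  ]] [[-0.188, 0.982, -0.002], [0.982, 0.188, -0.0], [0.0, -0.002, -1.0]]
```

>>> drive_tool(
  targets=[
    {"x":0,"y":0,"z":0.7,"twist":0},
    {"x":0,"y":0,"z":0.8,"twist":0},
    {"x":0,"y":0,"z":0.7,"twist":0},
    {"x":0,"y":0,"z":0.5,"twist":0},
    {"x":0,"y":0,"z":0.3,"twist":0},
    {"x":0,"y":0,"z":0,"twist":0},
  ],
)

```text
t: 10.92
ee_pos: [531.4, 77.2, 48.7]
eef_rot: [[-0.188, 0.982, -0.001], [0.982, 0.188, -0.0], [0.0, -0.001, -1.0]]
ft_force: [-0.5, 0.8, 1.2]
opening: 85.7
finger_force: 0.0
```

>>> drive_tool(
  targets=[
    {"x":0,"y":0,"z":0,"twist":0},
    {"x":0,"y":0,"z":0,"twist":0},
    {"x":0,"y":0,"z":0,"twist":0},
    {"x":0,"y":0,"z":0,"twist":0},
    {"x":0,"y":0,"z":0,"twist":0},
    {"x":0,"y":0,"z":0,"twist":0},
    {"x":0,"y":0,"z":0,"twist":0},
  ],
  grip=1,
  newtons=40,
)

```text
t: 11.8
ee_pos: [531.9, 77.1, 49.6]
eef_rot: [[-0.187, 0.982, 0.0], [0.982, 0.187, -0.0], [-0.0, 0.0, -1.0]]
ft_force: [-1.9, -0.3, 5.4]
opening: 9.8
finger_force: 41.2
```

>>> drive_tool(
  targets=[
    {"x":-0.01,"y":0.03,"z":0,"twist":0},
    {"x":0,"y":0.03,"z":0,"twist":0},
    {"x":0,"y":0,"z":0,"twist":0},
    {"x":0,"y":0,"z":0,"twist":0},
  ],
)

```text
t: 12.3
ee_pos: [531.9, 77.1, 49.7]
eef_rot: [[-0.188, 0.982, -0.004], [0.982, 0.188, -0.002], [-0.001, -0.005, -1.0]]
ft_force: [-8.3, -1.1, 11.9]
opening: 9.4
finger_force: 42.2
```

The fingers press the bracket onto the bed, which causes stiction. I'll relieve the vertical load slightly.

>>> drive_tool(
  targets=[
    {"x":0,"y":0,"z":-0.03,"twist":0},
    {"x":0,"y":0,"z":0,"twist":0},
    {"x":0,"y":0,"z":0,"twist":0},
  ],
)

```text
t: 12.68
ee_pos: [533.6, 77.0, 49.8]
eef_rot: [[-0.187, 0.982, -0.001], [0.982, 0.187, -0.0], [0.0, -0.001, -1.0]]
ft_force: [-1.4, 1.1, -4.1]
opening: 9.5
finger_force: 39.7
```

>>> drive_tool(
  targets=[
    {"x":0,"y":0,"z":0.01,"twist":0},
    {"x":0,"y":0,"z":0,"twist":0},
    {"x":0,"y":0,"z":0,"twist":0},
    {"x":0,"y":0,"z":0,"twist":0},
    {"x":0,"y":0,"z":0,"twist":0},
  ],
  grip=0,
)

```text
t: 13.3
ee_pos: [534.4, 77.2, 50.2]
eef_rot: [[-0.187, 0.982, 0.0], [0.982, 0.187, -0.0], [-0.0, 0.0, -1.0]]
ft_force: [-0.9, -0.2, -0.1]
opening: 85.4
finger_force: 0.0
```

>>> drive_tool(
  targets=[
    {"x":0,"y":0,"z":-0.4,"twist":0},
    {"x":0,"y":0,"z":-0.6,"twist":0},
    {"x":0,"y":0,"z":-0.8,"twist":0},
    {"x":0,"y":0,"z":-0.7,"twist":0},
    {"x":0,"y":0,"z":-0.5,"twist":0},
    {"x":0,"y":0,"z":0,"twist":0},
    {"x":0,"y":0,"z":0,"twist":0},
  ],
)

```text
t: 14.18
ee_pos: [533.7, 77.0, 169.8]
eef_rot: [[-0.187, 0.982, -0.001], [0.982, 0.187, -0.0], [-0.0, -0.001, -1.0]]
ft_force: [-1.0, 0.4, -0.1]
opening: 85.3
finger_force: 0.0
```

Run:
```python
from m import *
c,o=measure();save(c,'w4.png')
for k in o: 
    if 'white' in k or k=='plate': print(k,o[k])
s=robot.sense();print(s['t'],s['ee_pos'],np.round(s['eef_rot'],3).tolist())
cv2.imwrite('pics/w4c.png',cv2.resize(c['img'][280:400,200:360,::-1],None,fx=5,fy=5,interpolation=cv2.INTER_CUBIC))
```

```text
plate (array([543.5,  24.2]), array([ 90.5, 189.9]), 10.9)
white3 ([245, 284, 19, 16, 76], array([[525.6, -15.8,  20. ]]), array([[525.6, -16. ,  20. ]]))
white4 ([284, 311, 18, 16, 134], array([[567.9, -38.9,  20. ]]), array([[567.7, -38.8,  20. ]]))
14.275 [533.46250153  77.01368261 169.148046  ] [[-0.188, 0.982, -0.002], [0.982, 0.188, -0.0], [0.0, -0.002, -1.0]]
```

View pics/w4c.png

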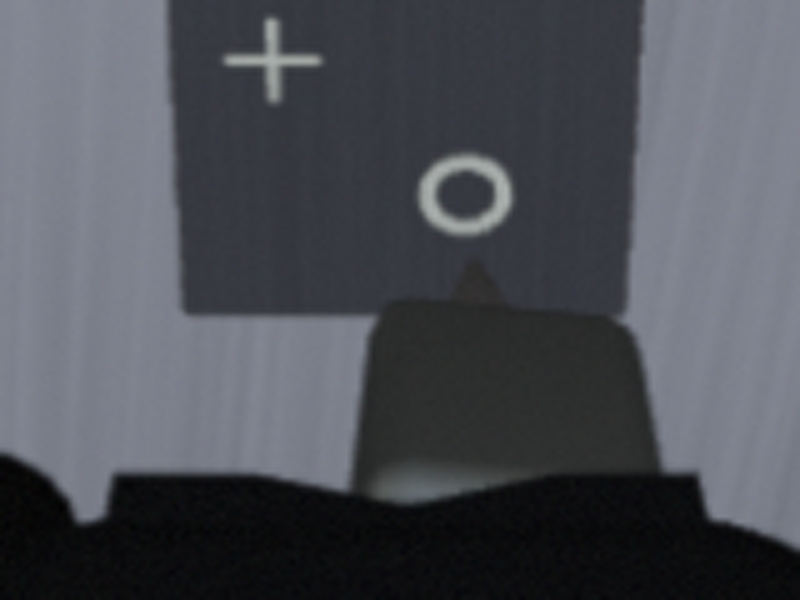

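Ring (465,194) and tip (475,258) are now aligned to about 1 mm. Next I'll close the fingers, rise and go over the knob.

>>> drive_tool(
  targets=[
    {"x":0,"y":0,"z":-0.5,"twist":0},
    {"x":0,"y":0,"z":-0.6,"twist":0},
    {"x":0,"y":0,"z":-0.42,"twist":0},
    {"x":-0.6,"y":0.06,"z":0,"twist":0},
    {"x":-0.8,"y":0.09,"z":0,"twist":0},
    {"x":-0.8,"y":0.09,"z":0,"twist":0},
    {"x":-0.6,"y":0.06,"z":0,"twist":0},
    {"x":-0.24,"y":0.02,"z":0,"twist":0},
    {"x":0,"y":0,"z":0,"twist":0},
  ],
  grip=1,
  newtons=40,
)

```text
t: 15.4
ee_pos: [569.3, -39.8, 230.5]
eef_rot: [[-0.187, 0.982, -0.001], [0.982, 0.187, 0.0], [0.001, -0.001, -1.0]]
ft_force: [-0.3, 0.8, 0.3]
opening: 0.0
finger_force: 0.0
```

>>> drive_tool(
  targets=[
    {"x":0,"y":0,"z":0.3,"twist":0},
    {"x":0,"y":0,"z":0.2,"twist":0},
    {"x":0,"y":0,"z":0,"twist":0},
    {"x":0,"y":0,"z":0,"twist":0},
  ],
)

```text
t: 15.9
ee_pos: [569.6, -39.5, 210.9]
eef_rot: [[-0.188, 0.982, 0.0], [0.982, 0.188, -0.0], [-0.0, 0.0, -1.0]]
ft_force: [0.5, 0.4, 0.3]
opening: 0.1
finger_force: 0.0
```

>>> drive_tool(
  targets=[
    {"x":0,"y":0,"z":0.15,"twist":0},
    {"x":0,"y":0,"z":0.15,"twist":0},
    {"x":0,"y":0,"z":0.15,"twist":0},
    {"x":0,"y":0,"z":0,"twist":0},
    {"x":0,"y":0,"z":0,"twist":0},
  ],
)

```text
t: 16.52
ee_pos: [569.7, -39.9, 193.2]
eef_rot: [[-0.187, 0.982, 0.0], [0.982, 0.187, -0.0], [-0.0, 0.0, -1.0]]
ft_force: [-0.8, 0.7, 3.6]
opening: -0.1
finger_force: 1.7
```

>>> drive_tool(
  targets=[
    {"x":0,"y":0,"z":0.12,"twist":0},
    {"x":0,"y":0,"z":0.12,"twist":0},
    {"x":0,"y":0,"z":0.08,"twist":0},
    {"x":0,"y":0,"z":0,"twist":0},
    {"x":0,"y":0,"z":0,"twist":0},
  ],
)

```text
t: 17.15
ee_pos: [569.8, -39.9, 180.3]
eef_rot: [[-0.187, 0.982, 0.001], [0.982, 0.187, -0.0], [-0.0, 0.0, -1.0]]
ft_force: [-1.1, -0.1, 5.7]
opening: 0.3
finger_force: 3.0
```

>>> drive_tool(
  targets=[
    {"x":0,"y":0,"z":0.03,"twist":0},
    {"x":0,"y":0,"z":0.02,"twist":0},
    {"x":0,"y":0,"z":0,"twist":0},
    {"x":0,"y":0,"z":0,"twist":0},
  ],
)

```text
t: 17.65
ee_pos: [569.8, -39.9, 178.7]
eef_rot: [[-0.187, 0.982, 0.001], [0.982, 0.187, -0.001], [-0.001, 0.0, -1.0]]
ft_force: [-2.1, -1.0, 7.0]
opening: 0.4
finger_force: 3.9
```

>>> drive_tool(
  targets=[
    {"x":0,"y":0,"z":0.02,"twist":0},
    {"x":0,"y":0,"z":0.01,"twist":0},
    {"x":0,"y":0,"z":0,"twist":0},
    {"x":0,"y":0,"z":0,"twist":0},
  ],
)

```text
t: 18.15
ee_pos: [569.8, -39.9, 178.3]
eef_rot: [[-0.187, 0.982, 0.001], [0.982, 0.187, -0.001], [-0.001, 0.001, -1.0]]
ft_force: [-3.8, -0.1, 12.4]
opening: 0.0
finger_force: 6.1
```

>>> drive_tool(
  targets=[
    {"x":0,"y":0,"z":0.012,"twist":0},
    {"x":0,"y":0,"z":0,"twist":0},
    {"x":0,"y":0,"z":0,"twist":0},
  ],
)

```text
t: 18.52
ee_pos: [569.8, -39.8, 178.1]
eef_rot: [[-0.187, 0.982, 0.001], [0.982, 0.187, -0.001], [-0.001, 0.0, -1.0]]
ft_force: [-4.3, 0.0, 14.0]
opening: 0.0
finger_force: 7.0
```

>>> drive_tool(
  targets=[
    {"x":0,"y":0,"z":-0.15,"twist":0},
    {"x":0,"y":0,"z":-0.2,"twist":0},
    {"x":0,"y":0,"z":-0.3,"twist":0},
    {"x":0,"y":0,"z":-0.6,"twist":0},
    {"x":0,"y":0,"z":-0.6,"twist":0},
    {"x":0.5,"y":0,"z":0,"twist":0},
    {"x":0.9,"y":0,"z":0,"twist":0},
    {"x":0.9,"y":0,"z":0,"twist":0},
    {"x":0.7,"y":-0.3,"z":0,"twist":0},
    {"x":0,"y":0,"z":0,"twist":0},
  ],
  grip=0,
)

```text
t: 19.77
ee_pos: [532.4, 79.4, 249.2]
eef_rot: [[-0.194, 0.981, -0.003], [0.981, 0.194, 0.0], [0.001, -0.003, -1.0]]
ft_force: [0.4, -0.3, 0.6]
opening: 85.4
finger_force: 0.0
```

Run:
```python
from m import *
c,o=measure()
for k in o: 
    if 'white' in k or k in('plate','pz'): print(k,o[k])
s=robot.sense();print(s['t'],s['ee_pos'])
c=cam('scene');P=cloud(c);d=(P[...,2]>150)&(P[...,2]<195)&(abs(P[...,0]-569)<35)&(abs(P[...,1]+41)<35);print('palm z',np.percentile(P[d][:,2],[50,90]))
cc=cam('wrist');cv2.imwrite('pics/w5c.png',cv2.resize(cc['img'][260:400,200:360,::-1],None,fx=4,fy=4,interpolation=cv2.INTER_CUBIC))
```

```text
plate (array([543.5,  23.9]), array([ 90.2, 190.8]), 10.7)
pz 20.9
white4 ([253, 252, 15, 14, 43], array([[525.9, -16.4,  20. ]]), array([[525.8, -16.3,  20. ]]))
white5 ([284, 275, 15, 14, 92], array([[567.9, -38.9,  20. ]]), array([[568. , -39.1,  20. ]]))
19.875 [534.42504064  75.72571545 249.41808657]
palm z [183.60381401 186.36286627]
```

View pics/w5c.png

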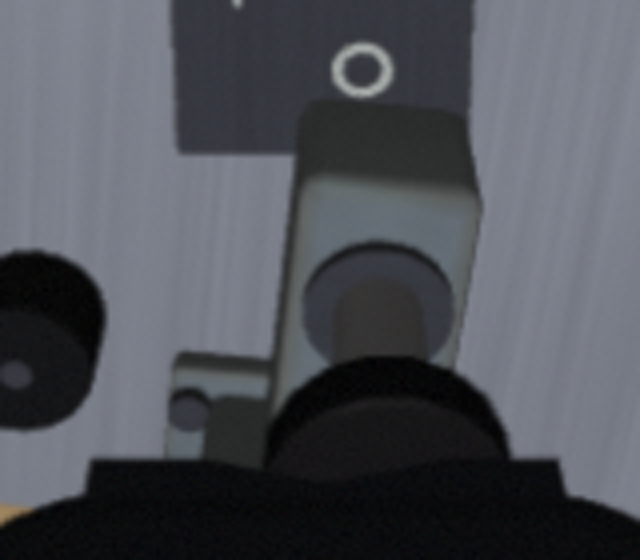

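The bracket hasn't moved: the ring is at (362,70) in the crop and its measured position is unchanged. The knob is back up at about 184 mm, so I'm handing in.

```bash
python3 -c "
from workcell import robot
print(robot.finish_job())"
```

```text
the job is handed in; nothing more can be done
None
```

The job is handed in, with no verdict returned: by my measurements the ring sits about 1 mm from the punch tip, the knob was pushed until the tip met the plate (14 N), the ram sprang back up, the bracket did not move, and the arm is clear.

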